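# Take down the stack of drive parts

### The job

A stack of stripped motorcycle drive parts stands on the wooden board. Take it apart from the top down, one part after another, and set each part, the same way up, in its own place: first the hexagonal nut over the upright stud, then the aluminium bar in the long narrow tray, then the gear in the round dish and last the square flange in the square tray. Each must end lying flat on the bottom of its place, with the parts already placed left where they belong.

Things in the scene. Friction and masses are not known exactly. Their poses are not given: they have to be found in the camera images.
- nut: Hexagonal bright steel nut, the top of the stack: 44 mm across its flats, 20 mm high, hollow with a hexagonal hole 28 mm across flats right through. Origin: centre of its underside, z up. Flats face along +-x and every 60 degrees from it. About 0.16 kg.
- bar: Plain aluminium bar (a vice soft jaw) with a dark bolt hole near each end, lying under the nut: 80 mm long (its x), 30 mm wide (its y), 18 mm high. Origin: centre of its underside, z up. About 0.12 kg.
- gear: Dark steel gear under the bar: toothed disc of 76 mm diameter and 12 mm thick, with a round hub of 40 mm diameter standing 16 mm above the disc (28 mm high in all); a dark disc on the hub marks the bore (solid, nothing passes through). Grip it by the hub. Origin: centre of its underside, z up. About 0.45 kg.
- flange: Aluminium bearing flange, bottom of the stack: plate 96 mm square and 12 mm thick, edges along its x and y, with a round boss of 56 mm diameter standing 20 mm above the plate (32 mm high in all), on which the gear rests. Grip it by the boss. Origin: centre of its underside, z up. About 0.45 kg.
- board: Fixed wooden board 110 mm square, 12 mm thick, on which the stack stands at the start. Origin: centre of its underside, on the bench.
- stud_stand: Fixed steel stand, the nut's place: round foot 68 mm in diameter and 10 mm high with one upright stud, 10 mm in diameter, at its centre, its tip 45 mm above the bench. Origin: centre of the foot's underside.
- long_tray: Fixed long narrow aluminium tray lined with dark rubber, the bar's place: inside 104 mm long (its x) by 50 mm wide (its y), floor 3 mm above the bench, walls 3 mm thick, rim 8 mm above the bench. Origin: centre of its underside.
- round_dish: Fixed round aluminium dish lined with dark rubber, the gear's place: inside diameter 96 mm, floor 3 mm above the bench, wall 3 mm thick, rim 12 mm above the bench. Origin: centre of its underside.
- square_tray: Fixed square aluminium tray lined with dark rubber, the flange's place: inside 116 mm by 116 mm (sides along its x and y), floor 3 mm above the bench, walls 3 mm thick, rim 12 mm above the bench. Origin: centre of its underside.
Mind the look-alikes: they are no part of the job. Leave any green or yellow look-alike of the gear alone.

How it is judged:
On the way, in this order (a step that is already met when the one before it is completed fails the run):
1. the nut is down over the stud, resting on the stand's foot (horizontal distance between nut and stud_stand below 0.0125 m and z of nut in the frame of stud_stand below 0.014 m and angle between nut's own z axis and vertical below 0.08 rad), for 0.2 s.
2. the bar lies flat on the floor of the long tray (all of step 1 and horizontal distance between bar and long_tray below 0.017 m and z of bar in the frame of long_tray below 0.006 m and angle between bar's own z axis and vertical below 0.08 rad and angle between the x axis of bar and the x axis of long_tray, either way round below 0.32 rad), for 0.2 s.
3. the gear lies flat on the floor of the round dish, hub up (all of step 2 and horizontal distance between gear and round_dish below 0.0125 m and z of gear in the frame of round_dish below 0.006 m and angle between gear's own z axis and vertical below 0.08 rad), for 0.2 s.
4. the flange lies flat on the floor of the square tray, boss up (all of step 3 and horizontal distance between flange and square_tray below 0.0165 m and z of flange in the frame of square_tray below 0.006 m and angle between flange's own z axis and vertical below 0.08 rad), for 0.2 s.
At the end, for the whole second after the job is handed in: All four parts at rest, flat (0.08 rad) on the bottom of their places (3 mm; nut 4 mm): nut round the stud, within 12.5 mm of its axis; bar within 17 mm of the long tray's centre and 0.32 rad of its length; gear within 12.5 mm of the dish's centre; flange within 16.5 mm of the square tray's (all of step 4 and linear speed of each of nut, bar, gear, flange below 0.02 m/s and angular speed of each of nut, bar, gear, flange below 0.2 rad/s); the robot touches nothing.
It also fails if it takes over 120 s, if anything falls off the work surface, if the arm or the gripper's body presses on something with over 40 N, if the wrist force passes 120 N, or if a joint passes its speed limit or range.

### The arm

A 6-joint arm with a two-finger parallel gripper is mounted at the origin on the work surface. World frame = base frame: x ahead of the robot, y to its left, z up, the work surface at z = 0. Lengths are in m, angles in rad, forces in N, time in s.
With the tool pointing down it reaches from about 0.2 to 0.875 m from the base axis. Payload 3.4 kg.
Tool frame: the origin (TCP) lies at the very end of the fingers, on their centre line; the grasp point (between the pads) lies manip.grasp_offset behind it (manip.grasp_offset is the distance from the TCP to the grasp point, in m); z points along the fingers, y is the line along which they close (so a half turn about z gives the same grasp; the last joint's range is limited). The gripper opens to 94 mm and grips with 3 to 60 N. Pads are 16 mm wide; open, the fingers measure 119 mm over their backs; the gripper's body (75 mm by 177 mm) begins 78 mm behind the grasp point.
Start: joints at [-1.411, 0.276, 1.505, -0, 1.361, -0.121], TCP at [0.159, -0.553, 0.205] pointing down, gripper open.
Joint ranges: [-2.89, 2.89], [-0.75, 2.08], [0.22, 2.7], [-1.18, 4.32], [0.11, 2.71], [-2.7, 2.7]. Speed limits (rad/s): [2.57, 2.57, 3.14, 3.14, 3.14, 3.14].

### API

Orientations are given as a rotation vector (axis times angle).
In Python, from bench import manip gives the robot as it stands. The module is installed in compiled form; this text tells all that it offers.
- The arm moves only by the tool arm_command, never from a script. Its argument "targets" is text: rows parted by semicolons, each of 7 numbers parted by spaces: the opening, from 0 (shut) to 1 (fully open), then the shift along the tool's x, y, z in m, then the turn, a rotation vector about the tool's x, y, z in rad. A call has 1 to 5 rows; each row shifts and turns the commanded pose from where the row before left it, along the tool's axes as they then stand; what a row does not reach is not made up. A row lasts 1/12 s, in which the tool goes at most 41.7 mm and 7.16 degrees, less where a joint would pass 70% of its speed; a pose out of reach is approached as far as the arm can. A call with a gripper value outside its range is refused whole. The fingers move at their own pace and stop on an object; "grip_force" is the grip in N (left out, the last holds). Time passes only in rows, so rows that do not move let the fingers close. It gives the time, the measured TCP pose, the force, the opening and the grip force at its end, in the units of the state.
- manip.observe(): the state, without advancing time (a new reading comes with each control period).
- manip.snapshot(name): name is "side" or "top"; returns a dict with "image" (400x640x3 uint8, red, green, blue), "depth" (400x640 float32, m along the optical axis (not along the pixel's ray), 0 where there is no reading), "K" (3x3 intrinsics, pixels), "R" (3x3) and "t" (3): a world point X has camera coordinates R X + t. Camera axes: x right, y down, z forward; pixel columns grow to the right and rows downward; lengths in m; the calibration is good to about 2 mm. A picture is of the moment at which its call begins.
- manip.finish_job(): hands the job in; it is judged then, once.
The state is a dict: "time_s": time; "q": joint angles; "qvel": joint speeds; "joint_efforts": joint torques, N m; "position": TCP position; "tool_rot": TCP orientation; "contact_force": force on the tool from outside, world axes, zero at the start; "torque": the same for the moment, N m; "width": opening from 0.0 (shut) to 1.0 (fully open); "finger_force": force on a finger pad.
Only numpy, scipy, OpenCV 4.12 (cv2) and the standard library are available. Lean on these libraries where they do the work, as an engineer would, in place of code of your own. Each camera call takes 0.05 s, during which the arm holds its last target. There are 200 camera calls.

## Working session

There is one attempt and no reset: what is moved stays moved. The work goes in short steps, Python scripts to look and compute and a tool call to move; the robot and the scene stay as the last step left them, time stands still between calls to the robot, and variables do not carry over. Pictures are saved under pics/ and viewed, at most 16 in all, crops included, and the job is handed in when it is done.

Besides the shell and the picture viewer there is one more tool, called after "Request:" by a JSON object that holds its "fn" and its "kwargs", one argument or row to a line. arm_command: Moves the arm, as the interface text tells. Its arguments: {"type":"object","properties":{"targets":{"type":"string"},"grip_force":{"type":"number"}},"required":["targets"]}

```bash
mkdir -p pics; python3 - <<'E'
from bench import manip
import cv2,numpy as np
print(manip.observe(), manip.grasp_offset)
for n in("top","side"):
    s=manip.snapshot(n); cv2.imwrite(f"pics/{n}0.png",s["image"][:,:,::-1]); np.savez(f"{n}0.npz",**s); print(n,s["K"],s["R"],s["t"])
E
```

```text
{'time_s': 0.0, 'q': array([-1.41100738e+00,  2.76583587e-01,  1.50610182e+00, -1.14005085e-05,
        1.36068468e+00, -1.20981037e-01]), 'qvel': array([ 0.00115038,  0.00037178,  0.00170507, -0.00136457, -0.00038191,
       -0.0009207 ]), 'joint_efforts': array([-1.26505653e-03, -4.04597569e+01, -2.37230891e+01,  7.00441981e-02,
        3.43321043e-02, -1.44461419e-04]), 'position': array([ 0.15924217, -0.55193266,  0.20462372]), 'tool_rot': array([-3.10892637e+00, -4.39340333e-01,  7.16390195e-05]), 'contact_force': array([ 0.20437301, -0.11910968,  0.44472633]), 'torque': array([ 0.04853825, -0.0240918 ,  0.01992812]), 'finger_force': 0.0, 'width': 0.9989492026423532} 0.0188
top [[416.20836385   0.         315.07206131]
 [  0.         416.20836385 207.01010565]
 [  0.           0.           1.        ]] [[-1.52641856e-02 -9.99881936e-01 -1.76624139e-03]
 [-9.86716660e-01  1.53488820e-02 -1.61723977e-01]
 [ 1.61731993e-01 -7.25805007e-04 -9.86834452e-01]] [0.14226237 0.47126248 1.16219941]
side [[448.8063693    0.         325.79041967]
 [  0.         448.8063693  199.34707969]
 [  0.           0.           1.        ]] [[-0.8215931  -0.57006186  0.00377631]
 [-0.31673748  0.45096541 -0.83445046]
 [ 0.47398539 -0.68677483 -0.55107003]] [0.49277957 0.14961815 1.08421021]
```

View pics/top0.png

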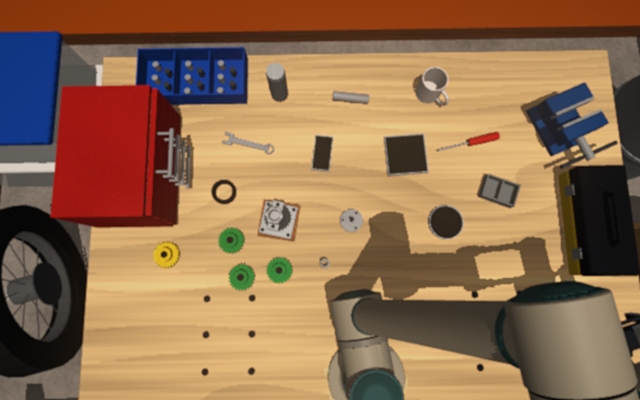

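View pics/side0.png

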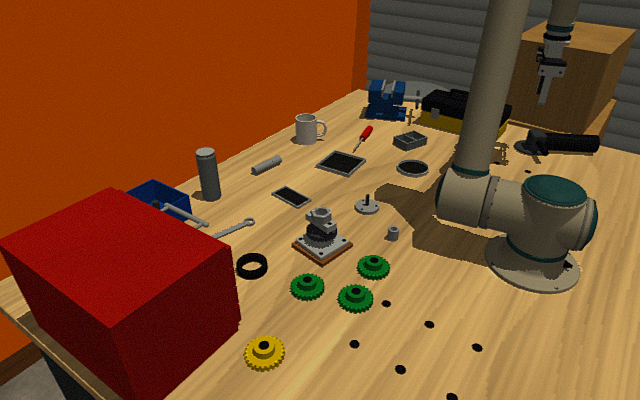

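Top view: stack at about (278,217), stud stand (350,220), long tray (322,153), square tray (406,155) and dish (445,222). Side view: stack at (321,235), stud (367,203). Next I'll zoom and measure.

```bash
cat > h.py <<'E'
import cv2,numpy as np
def ray(s,u,v,z):
    d=s["R"].T@np.linalg.inv(s["K"])@np.array([u,v,1.]); c=-s["R"].T@s["t"]
    return c+d*(z-c[2])/d[2]
def cloud(s):
    v,u=np.mgrid[:400,:640]; Z=s["depth"]
    P=np.stack([u,v,np.ones_like(u)],-1)@np.linalg.inv(s["K"]).T*Z[...,None]
    return (P-s["t"])@s["R"]
def proj(s,X):
    p=s["K"]@(s["R"]@np.asarray(X)+s["t"]); return p[:2]/p[2]
E
python3 - <<'E'
from h import *
t=np.load("top0.npz"); s=np.load("side0.npz")
im=t["image"]; g=im.max(2)
for n,(a,b,c,d) in dict(long=(305,130,340,176),square=(380,130,432,180),dish=(422,200,470,244)).items():
    m=((g[b:d,a:c]<75)*255).astype(np.uint8)
    cs,_=cv2.findContours(m,0,2); k=max(cs,key=cv2.contourArea)+np.array([a,b])
    W=np.array([ray(t,*p[0],.003)[:2] for p in k]).astype(np.float32)
    print(n,cv2.contourArea(k),cv2.minAreaRect(W))
for n,S,R in(("top",t,(250,190,310,250)),("side",s,(280,200,360,270))):
    P=cloud(S)[R[1]:R[3],R[0]:R[2]].reshape(-1,3)
    for lo,hi in((.005,.02),(.02,.03),(.035,.05),(.05,.062),(.064,.078),(.078,.087),(.087,.096),(.096,.103),(.103,.115)):
        q=P[(P[:,2]>lo)&(P[:,2]<hi)]
        if len(q)>5: print(n,lo,hi,len(q),q.mean(0).round(4),q.min(0).round(3),q.max(0).round(3),cv2.minAreaRect(q[:,:2].astype(np.float32)))
def crop(S,a,b,c,d):
    return cv2.resize(S["image"][b:d,a:c,::-1],(400,400),interpolation=cv2.INTER_CUBIC)
cv2.imwrite("pics/c0.png",np.hstack([crop(t,248,187,308,247),crop(s,286,195,356,265)]))
cv2.imwrite("pics/c1.png",np.hstack([crop(t,335,205,365,235),crop(s,347,185,387,225)]))
E
```

```text
long 414.0 ((0.6472361087799072, 0.11129725724458694), (0.04492412135004997, 0.09755291789770126), 82.45181274414062)
square 1215.5 ((0.6383375525474548, -0.1431313008069992), (0.11065062135457993, 0.11062072962522507), 3.603459358215332)
dish 701.0 ((0.4301395118236542, -0.2508935332298279), (0.08793942630290985, 0.08813312649726868), 42.693931579589844)
top 0.005 0.02 390 [0.4333 0.2363 0.0111] [0.355 0.154 0.005] [0.531 0.328 0.02 ] ((0.4424665868282318, 0.24115514755249023), (0.17656317353248596, 0.17268680036067963), 0.5384767055511475)
top 0.02 0.03 499 [0.4311 0.2399 0.0245] [0.384 0.188 0.02 ] [0.496 0.298 0.03 ] ((0.4401138424873352, 0.24276362359523773), (0.09645064920186996, 0.09598980844020844), 77.04569244384766)
top 0.035 0.05 6 [0.4337 0.2166 0.0453] [0.405 0.204 0.041] [0.471 0.239 0.049] ((0.43491166830062866, 0.21762587130069733), (0.023316707462072372, 0.06923701614141464), 73.0699462890625)
top 0.05 0.062 161 [0.4375 0.2265 0.0564] [0.406 0.206 0.05 ] [0.473 0.278 0.061] ((0.4393942356109619, 0.24211812019348145), (0.07165661454200745, 0.06598173826932907), 89.613
[... 1979 characters left out ...]
489 0.272 0.087] ((0.44602715969085693, 0.2485501766204834), (0.028461147099733353, 0.08388355374336243), 77.31049346923828)
side 0.087 0.096 145 [0.4365 0.2542 0.0911] [0.404 0.234 0.087] [0.489 0.273 0.096] ((0.44726043939590454, 0.25314250588417053), (0.038813166320323944, 0.08410443365573883), 83.83330535888672)
side 0.096 0.103 71 [0.4392 0.2535 0.0995] [0.42  0.232 0.096] [0.464 0.273 0.103] ((0.4405483901500702, 0.2533993721008301), (0.04051840305328369, 0.04047492519021034), 72.10852813720703)
side 0.103 0.115 181 [0.4416 0.2502 0.1088] [0.417 0.225 0.103] [0.468 0.274 0.114] ((0.44252344965934753, 0.24924513697624207), (0.04312548413872719, 0.051319047808647156), 47.688148498535156)
```

View pics/c0.png

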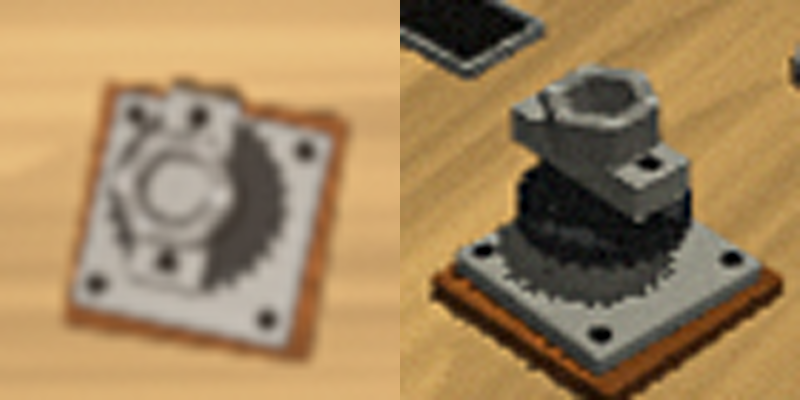

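View pics/c1.png

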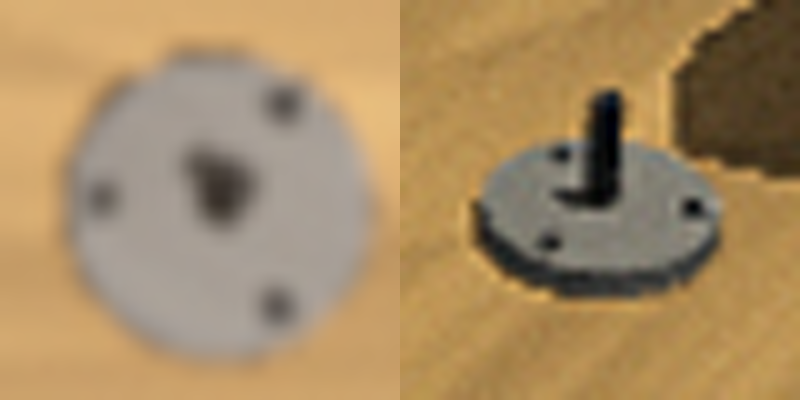

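Crops: the nut's hexagon sits at about top (274,215.5), centred on the bar. The bar's holes are at about top (277.7,204) and (272.8,226). The stud base is at about side (367,204.5). Now I'll fuse both views.

```bash
python3 - <<'E'
from h import *
t=np.load("top0.npz"); s=np.load("side0.npz")
a,b=ray(t,277.7,204.25,.09),ray(t,272.75,226.3,.09); d=a-b
print("bar",a,b,(a+b)/2,np.degrees(np.arctan2(d[1],d[0])))
# side: bar holes c0 right: (653,162)->(330.3,223.4)
print("bar hole side",ray(s,286+253*70/400,195+162*70/400,.09))
print("nut top",ray(t,248+175*.15,187+188*.15,.11),"side",ray(s,286+194*.175,195+98*.175,.11))
print("flange holes top",[ray(t,248+u*.15,187+v*.15,.024).round(4) for u,v in((134,115),(304,150),(267,320),(95,285))])
print("flange holes side",[ray(s,286+u*.175,195+v*.175,.024).round(4) for u,v in((84,249),(332,258),(199,334))])
# stud & trays
for n,S,R in(("top",t,(335,203,367,237)),("side",s,(350,188,385,220))):
    P=cloud(S)[R[1]:R[3],R[0]:R[2]].reshape(-1,3); q=P[(P[:,2]>.007)&(P[:,2]<.016)]
    print("stud",n,len(q),cv2.minEnclosingCircle(q[:,:2].astype(np.float32)))
    q=P[(P[:,2]>.03)&(P[:,2]<.05)]; print("  pin",len(q),q.mean(0) if len(q) else 0)
print("stud base side",ray(s,347+20.2,185+20,.01))
g=s["image"].max(2)
for n,(a,b,c,d) in dict(long=(270,184,314,212),square=(312,146,370,178),dish=(393,157,432,180)).items():
    m=((g[b:d,a:c]<75)*255).astype(np.uint8)
    cs,_=cv2.findContours(m,0,2); k=max(cs,key=cv2.contourArea)+np.array([a,b])
    W=np.array([ray(s,*p[0],.003)[:2] for p in k]).astype(np.float32)
    print(n,cv2.contourArea(k),cv2.minAreaRect(W))
E
```

```text
bar [0.47428846 0.2381451  0.09      ] [0.41322359 0.25174964 0.09      ] [0.44375602 0.24494737 0.09      ] -12.559708260105662
bar hole side [0.4134153  0.25064685 0.09      ]
nut top [0.44096849 0.24568621 0.11      ] side [0.44339889 0.25035735 0.11      ]
flange holes top [array([0.4861, 0.2722, 0.024 ]), array([0.4694, 0.1977, 0.024 ]), array([0.3951, 0.2143, 0.024 ]), array([0.4115, 0.2889, 0.024 ])]
flange holes side [array([0.4876, 0.2713, 0.024 ]), array([0.3958, 0.2146, 0.024 ]), array([0.4138, 0.2889, 0.024 ])]
stud top 364 ((0.4399358630180359, 0.02670944295823574), 0.037610895931720734)
  pin 12 [0.43605213 0.02895047 0.04271915]
stud side 247 ((0.4388808012008667, 0.03197536617517471), 0.03649554029107094)
  pin 20 [0.43811397 0.03278001 0.03919626]
stud base side [0.43736056 0.02926927 0.01      ]
long 338.0 ((0.6478367447853088, 0.11102156341075897), (0.05847642198204994, 0.11241830885410309), 82.13705444335938)
square 609.0 ((0.6384791135787964, -0.14622862637043), (0.12725235521793365, 0.13379178941249847), 2.995002031326294)
dish 316.5 ((0.4320599138736725, -0.25317156314849854), (0.09223192185163498, 0.10919921100139618), 14.033305168151855)
```

Request:
{"fn": "arm_command", "kwargs": {
  "targets": "1 .022 -.031 0 0 0 0;1 .022 -.031 0 0 0 0;1 .022 -.031 0 0 0 0;1 .022 -.031 0 0 0 0;1 .022 -.031 0 0 0 0",
  "grip_force": 25
}}

```text
time_s: 0.52
position: [0.2222, -0.3711, 0.2049]
tool_rot: [-3.11, -0.438, 0.0]
contact_force: [0.0, 0.2, -0.0]
width: 0.999
finger_force: 0.0
```

Request:
{"fn": "arm_command", "kwargs": {
  "targets": "1 .022 -.031 0 0 0 0;1 .022 -.031 0 0 0 0;1 .022 -.031 0 0 0 0;1 .022 -.031 0 0 0 0;1 .022 -.031 0 0 0 0"
}}

```text
time_s: 0.93
position: [0.2847, -0.1917, 0.2053]
tool_rot: [-3.111, -0.438, -0.0]
contact_force: [0.4, -0.1, -0.2]
width: 1.0
finger_force: 0.0
```

Request:
{"fn": "arm_command", "kwargs": {
  "targets": "1 .022 -.031 0 0 0 0;1 .022 -.031 0 0 0 0;1 .022 -.031 0 0 0 0;1 .022 -.031 0 0 0 0;1 .022 -.031 0 0 0 0"
}}

```text
time_s: 1.35
position: [0.3474, -0.0124, 0.2055]
tool_rot: [3.11, 0.439, 0.001]
contact_force: [0.5, -0.2, 0.3]
width: 1.001
finger_force: 0.0
```

Request:
{"fn": "arm_command", "kwargs": {
  "targets": "1 .022 -.031 0 0 0 0;1 .022 -.031 0 0 0 0;1 .022 -.031 0 0 0 0;1 .022 -.031 0 0 0 0;1 0 0 0 0 0 0"
}}

```text
time_s: 1.77
position: [0.3994, 0.1351, 0.2052]
tool_rot: [-3.106, -0.449, -0.003]
contact_force: [0.3, -0.6, -0.1]
width: 1.003
finger_force: 0.0
```

```bash
cat >> h.py <<'E'
def go(x,y,z,yaw=None):
    "print tool-frame shift from the measured pose; yaw = wanted direction (deg) of tool y"
    from bench import manip
    from scipy.spatial.transform import Rotation as Ro
    o=manip.observe(); R=Ro.from_rotvec(o["tool_rot"]).as_matrix(); a=np.degrees(np.arctan2(R[1,1],R[0,1]))
    print("t",round(o["time_s"],2),"pos",o["position"].round(4),"y-dir",a.round(1),"tilt",R[:,2].round(3),"q6",o["q"][5].round(2),"F",o["contact_force"].round(1),"w",round(o["width"]*.094,4),"ff",round(o["finger_force"],1))
    d=R.T@(np.array([x,y,z])-o["position"]); print("shift",d.round(4))
    if yaw is not None:
        e=(yaw-a+90)%180-90; print("rotz", round(-np.radians(e),3),"(",e.round(1),"deg)")
E
python3 -c "from h import *; go(.4415,.247,.12,-72)"
```

```text
t 1.77 pos [0.3994 0.1351 0.2052] y-dir -73.5 tilt [ 0.001  0.004 -1.   ] q6 1.44 F [ 0.3 -0.6 -0.1] w 0.0943 ff 0.0
shift [ 0.0718 -0.0951  0.0857]
rotz -0.027 ( 1.5 deg)
```

Request:
{"fn": "arm_command", "kwargs": {
  "targets": "1 .024 -.0317 0 0 0 0;1 .024 -.0317 0 0 0 0;1 .024 -.0317 0 0 0 -.027;1 0 0 .03 0 0 0;1 0 0 .02 0 0 0"
}}

```text
time_s: 2.18
position: [0.4412, 0.242, 0.1542]
tool_rot: [3.104, 0.486, 0.001]
contact_force: [0.1, 0.0, -0.6]
width: 0.996
finger_force: 0.0
```

Request:
{"fn": "arm_command", "kwargs": {
  "targets": "1 0 0 .02 0 0 0;1 0 0 0 0 0 0;1 0 0 0 0 0 0"
}}

```text
time_s: 2.43
position: [0.4397, 0.2397, 0.1346]
tool_rot: [3.104, 0.481, -0.005]
contact_force: [0.3, 0.6, 0.6]
width: 0.998
finger_force: 0.0
```

```bash
python3 -c "
from h import *; go(.4415,.247,.092,-72)
from bench import manip
im=[]
for n,(x,y,w) in (('top',(278,217,40)),('side',(321,225,45))):
    s=manip.snapshot(n); im.append(cv2.resize(s['image'][y-w:y+w,x-w:x+w,::-1],(400,400),interpolation=2))
cv2.imwrite('pics/n1.png',np.hstack(im))"
```

```text
t 2.43 pos [0.4397 0.2397 0.1346] y-dir -72.4 tilt [-0.003 -0.001 -1.   ] q6 1.62 F [0.3 0.6 0.6] w 0.0939 ff 0.0
shift [ 0.0041 -0.0065  0.0426]
rotz -0.007 ( 0.4 deg)
```

View pics/n1.png

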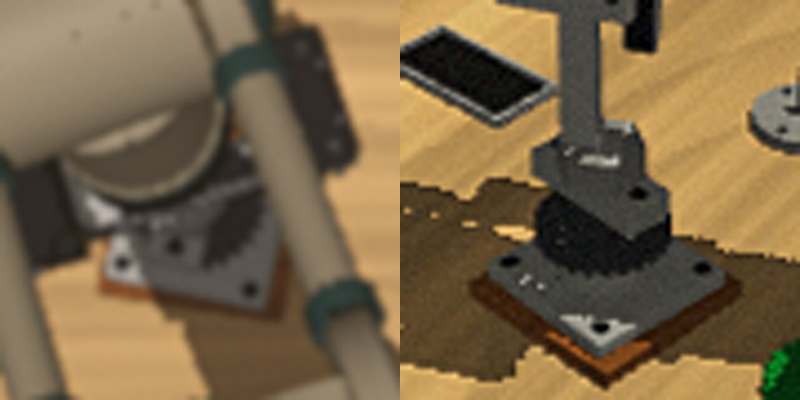

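The side view shows a finger standing beside the nut, with its tip at about crop (585,150). The alignment looks good, so I'll correct, descend and close.

Request:
{"fn": "arm_command", "kwargs": {
  "targets": "1 .004 -.0065 0 0 0 0;1 0 0 .015 0 0 0;1 0 0 .015 0 0 0;1 0 0 .012 0 0 0;1 0 0 0 0 0 0"
}}

```text
time_s: 2.95
position: [0.4418, 0.2479, 0.0926]
tool_rot: [3.104, 0.481, -0.003]
contact_force: [0.1, -0.2, -0.4]
width: 1.002
finger_force: 0.0
```

Request:
{"fn": "arm_command", "kwargs": {
  "targets": ".3 0 0 0 0 0 0;.3 0 0 0 0 0 0;.3 0 0 0 0 0 0;.3 0 0 0 0 0 0;.3 0 0 0 0 0 0"
}}

```text
time_s: 3.37
position: [0.4429, 0.2482, 0.0941]
tool_rot: [-3.104, -0.481, -0.002]
contact_force: [0.2, -0.0, 0.6]
width: 0.683
finger_force: 0.0
```

```bash
python3 -c "from h import *; go(.4375,.03,.17,-72)"
```

```text
t 3.37 pos [0.4429 0.2482 0.0941] y-dir -72.4 tilt [ 0.001  0.    -1.   ] q6 1.64 F [ 0.2 -0.   0.6] w 0.0642 ff 0.0
shift [-0.0711  0.2063 -0.076 ]
rotz -0.006 ( 0.4 deg)
```

Request:
{"fn": "arm_command", "kwargs": {
  "targets": ".3 0 0 0 0 0 0;.3 0 0 0 0 0 0;.3 0 0 0 0 0 0;.3 0 0 0 0 0 0;.3 0 0 0 0 0 0"
}}

```text
time_s: 3.78
position: [0.4426, 0.2476, 0.0936]
tool_rot: [3.104, 0.482, 0.0]
contact_force: [-0.4, -1.6, 1.6]
width: 0.469
finger_force: 24.9
```

Request:
{"fn": "arm_command", "kwargs": {
  "targets": ".3 0 0 0 0 0 0;.3 0 0 -.005 0 0 0;.3 0 0 -.02 0 0 0;.3 0 0 -.03 0 0 0;.3 0 0 0 0 0 0"
}}

```text
time_s: 4.2
position: [0.4455, 0.2497, 0.1529]
tool_rot: [-3.102, -0.481, -0.014]
contact_force: [1.0, 1.0, -1.4]
width: 0.469
finger_force: 24.9
```

```bash
python3 -c "
from h import *; go(.4375,.03,.17,-72)
from bench import manip
s=manip.snapshot('side'); x,y=330,190
cv2.imwrite('pics/n2.png',cv2.resize(s['image'][y-70:y+90,x-80:x+80,::-1],(480,480),interpolation=2))"
```

```text
t 4.2 pos [0.4455 0.2497 0.1529] y-dir -72.4 tilt [ 0.008  0.004 -1.   ] q6 1.64 F [ 1.   1.  -1.4] w 0.0441 ff 24.9
shift [-0.074  0.207 -0.018]
rotz -0.006 ( 0.4 deg)
```

View pics/n2.png

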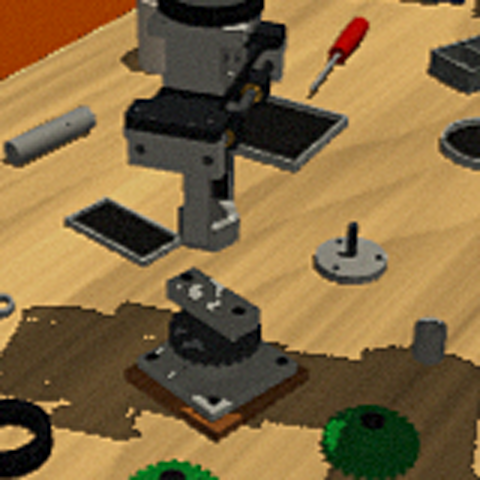

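The nut is held between the fingers, with its edge at crop (225,215), and the stack stands undisturbed. Moving to the stud.

Request:
{"fn": "arm_command", "kwargs": {
  "targets": ".3 -.012 .034 0 0 0 0;.3 -.012 .034 0 0 0 0;.3 -.012 .034 0 0 0 0;.3 -.012 .034 0 0 0 0;.3 -.012 .034 0 0 0 0"
}}

```text
time_s: 4.67
position: [0.4353, 0.0667, 0.1472]
tool_rot: [-3.104, -0.483, 0.003]
contact_force: [0.9, -0.4, -2.3]
width: 0.469
finger_force: 24.9
```

Request:
{"fn": "arm_command", "kwargs": {
  "targets": ".3 -.012 .034 0 0 0 0;.3 0 0 0 0 0 0;.3 0 0 0 0 0 0"
}}

```text
time_s: 4.92
position: [0.4347, 0.0306, 0.1474]
tool_rot: [-3.104, -0.474, 0.003]
contact_force: [-0.9, 1.0, -1.4]
width: 0.467
finger_force: 24.9
```

```bash
python3 -c "from h import *; go(.4375,.03,.013)"
```

```text
t 4.92 pos [0.4347 0.0306 0.1474] y-dir -72.6 tilt [-0.002  0.001 -1.   ] q6 1.18 F [-0.9  1.  -1.4] w 0.0439 ff 24.9
shift [0.0027 0.0016 0.1344]
```

Go to just above the stud tip (nut underside about z 0.05) and check.

Request:
{"fn": "arm_command", "kwargs": {
  "targets": ".3 .0027 .0015 .02 0 0 0;.3 0 0 .035 0 0 0;.3 0 0 .03 0 0 0;.3 0 0 0 0 0 0;.3 0 0 0 0 0 0"
}}

```text
time_s: 5.33
position: [0.4368, 0.0326, 0.0622]
tool_rot: [-3.102, -0.484, 0.007]
contact_force: [-0.6, 0.5, -0.8]
width: 0.47
finger_force: 24.9
```

```bash
python3 -c "
from h import *; go(.4375,.03,.013)
from bench import manip
im=[]
for n,(x,y,w) in (('top',(350,220,30)),('side',(367,190,40))):
    s=manip.snapshot(n); im.append(cv2.resize(s['image'][y-w:y+w,x-w:x+w,::-1],(400,400),interpolation=2))
cv2.imwrite('pics/n3.png',np.hstack(im))"
```

```text
t 5.33 pos [0.4368 0.0326 0.0622] y-dir -72.3 tilt [-0.005  0.001 -1.   ] q6 1.18 F [-0.6  0.5 -0.8] w 0.0442 ff 24.9
shift [0.0001 0.0028 0.0492]
```

View pics/n3.png

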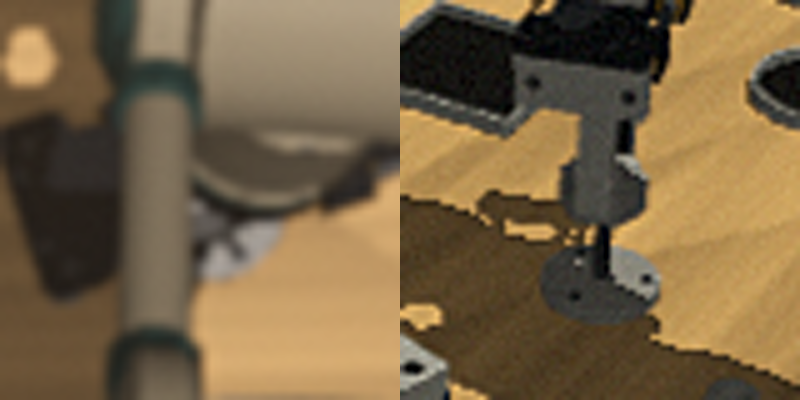

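In the side crop the nut hangs centred over the stud (stud at crop x≈602, nut ≈603). Lowering.

Request:
{"fn": "arm_command", "kwargs": {
  "targets": ".3 0 .002 .015 0 0 0;.3 0 0 .015 0 0 0;.3 0 0 .012 0 0 0;.3 0 0 .004 0 0 0;.3 0 0 0 0 0 0"
}}

```text
time_s: 5.85
position: [0.4399, 0.0295, 0.0181]
tool_rot: [3.104, 0.482, 0.002]
contact_force: [0.5, -0.4, -2.0]
width: 0.467
finger_force: 24.9
```

```bash
python3 -c "from h import *; go(.4375,.03,.013)"
```

```text
t 5.85 pos [0.4399 0.0295 0.0181] y-dir -72.3 tilt [ 0.001 -0.    -1.   ] q6 1.17 F [ 0.5 -0.4 -2. ] w 0.0439 ff 24.9
shift [-0.0022 -0.0012  0.0051]
```

Request:
{"fn": "arm_command", "kwargs": {
  "targets": ".3 -.001 0 .002 0 0 0;.3 0 0 .002 0 0 0;.3 0 0 0 0 0 0"
}}

```text
time_s: 6.1
position: [0.4388, 0.0289, 0.014]
tool_rot: [3.104, 0.482, 0.002]
contact_force: [-0.6, 0.6, -2.2]
width: 0.466
finger_force: 24.9
```

Request:
{"fn": "arm_command", "kwargs": {
  "targets": ".3 0 0 .001 0 0 0;.65 0 0 0 0 0 0;.65 0 0 0 0 0 0;.9 0 0 0 0 0 0;.9 0 0 0 0 0 0"
}}

```text
time_s: 6.52
position: [0.4385, 0.0289, 0.0126]
tool_rot: [3.104, 0.482, 0.001]
contact_force: [0.1, -0.7, -0.1]
width: 0.714
finger_force: 0.0
```

Request:
{"fn": "arm_command", "kwargs": {
  "targets": "1 0 0 0 0 0 0;1 0 0 -.01 0 0 0;1 0 0 -.03 0 0 0;1 0 0 -.04 0 0 0;1 0 0 -.04 0 0 0"
}}

```text
time_s: 6.93
position: [0.4371, 0.029, 0.1331]
tool_rot: [-3.104, -0.481, 0.005]
contact_force: [1.3, 0.4, -0.0]
width: 0.998
finger_force: 0.0
```

```bash
python3 -c "
from h import *; go(.4425,.246,.14,-102.5)
from bench import manip
im=[]
for n,(x,y,w) in (('top',(278,217,30)),('side',(345,215,45))):
    s=manip.snapshot(n); np.savez(n+'1.npz',**s); im.append(cv2.resize(s['image'][y-w:y+w,x-w:x+w,::-1],(400,400),interpolation=2))
cv2.imwrite('pics/n4.png',np.hstack(im))"
```

```text
t 6.93 pos [0.4371 0.029  0.1331] y-dir -72.4 tilt [-0.003  0.    -1.   ] q6 1.17 F [ 1.3  0.4 -0. ] w 0.0938 ff 0.0
shift [ 0.0709 -0.2051 -0.0069]
rotz 0.526 ( -30.1 deg)
```

View pics/n4.png

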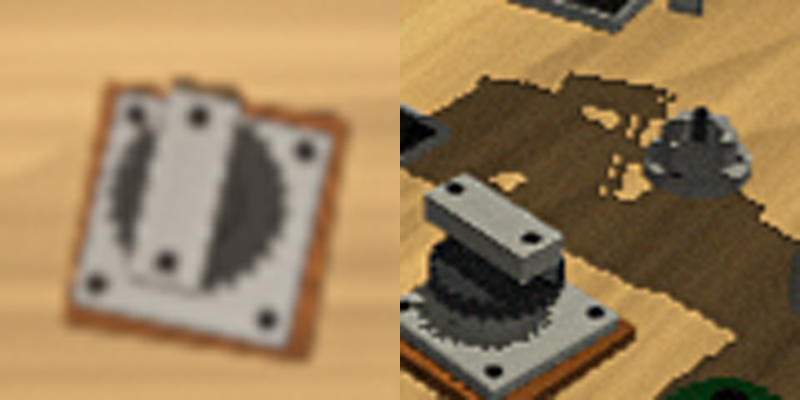

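The nut lies flat around the stud (side crop (700,155)). The bar is unmoved, with its holes at top crop (198,116) and (166,262). Moving to the bar.

Request:
{"fn": "arm_command", "kwargs": {
  "targets": "1 .0118 -.0342 -.006 0 0 0;1 .0118 -.0342 0 0 0 0;1 .0118 -.0342 0 0 0 0;1 .0118 -.0342 0 0 0 0;1 .0118 -.0342 0 0 0 0"
}}

```text
time_s: 7.45
position: [0.442, 0.2112, 0.1376]
tool_rot: [3.104, 0.481, -0.002]
contact_force: [0.6, -0.3, 0.0]
width: 0.996
finger_force: 0.0
```

Request:
{"fn": "arm_command", "kwargs": {
  "targets": "1 .0118 -.0342 0 0 0 0.06;1 0 0 0 0 0 .12;1 0 0 0 0 0 .12;1 0 0 0 0 0 .12;1 0 0 0 0 0 .105"
}}

```text
time_s: 7.87
position: [0.4429, 0.2462, 0.1372]
tool_rot: [3.121, -0.348, -0.003]
contact_force: [-0.8, 1.1, -0.6]
width: 1.002
finger_force: 0.0
```

```bash
python3 -c "
from h import *
s=np.load('side1.npz'); a,b=ray(s,312.6,212.3,.09),ray(s,329.7,223.55,.09); print(a,b,(a+b)/2)
go(.443,.246,.081,-102.5)"
```

```text
[0.47426633 0.2380016  0.09      ] [0.41407917 0.25207903 0.09      ] [0.44417275 0.24504032 0.09      ]
t 7.87 pos [0.4429 0.2462 0.1372] y-dir -102.7 tilt [-0.002 -0.001 -1.   ] q6 2.16 F [-0.8  1.1 -0.6] w 0.0941 ff 0.0
shift [0.0003 0.0001 0.0562]
rotz -0.004 ( 0.2 deg)
```

Request:
{"fn": "arm_command", "kwargs": {
  "targets": "1 .001 0 .02 0 0 0;1 0 0 .02 0 0 0;1 0 0 .016 0 0 0;1 0 0 0 0 0 0;1 0 0 0 0 0 0"
}}

```text
time_s: 8.28
position: [0.4435, 0.2453, 0.0812]
tool_rot: [3.121, -0.34, -0.005]
contact_force: [0.2, 0.5, 0.1]
width: 0.999
finger_force: 0.0
```

Request:
{"fn": "arm_command", "kwargs": {
  "targets": ".15 0 0 0 0 0 0;.15 0 0 0 0 0 0;.15 0 0 0 0 0 0;.15 0 0 0 0 0 0;.15 0 0 0 0 0 0"
}}

```text
time_s: 8.7
position: [0.4449, 0.2458, 0.083]
tool_rot: [-3.123, 0.34, -0.002]
contact_force: [-0.4, 0.4, -0.5]
width: 0.683
finger_force: 0.0
```

Request:
{"fn": "arm_command", "kwargs": {
  "targets": ".15 0 0 0 0 0 0;.15 0 0 0 0 0 0;.15 0 0 0 0 0 0;.15 0 0 0 0 0 0;.15 0 0 0 0 0 0"
}}

```text
time_s: 9.12
position: [0.4445, 0.2457, 0.0824]
tool_rot: [3.123, -0.34, -0.0]
contact_force: [0.2, 0.3, 0.9]
width: 0.323
finger_force: 1.2
```

Request:
{"fn": "arm_command", "kwargs": {
  "targets": ".15 0 0 0 0 0 0;.15 0 0 0 0 0 0;.15 0 0 0 0 0 0"
}}

```text
time_s: 9.37
position: [0.4445, 0.2456, 0.0824]
tool_rot: [3.123, -0.34, -0.0]
contact_force: [-0.6, -1.1, -0.3]
width: 0.32
finger_force: 25.0
```

```bash
python3 -c "
from h import *
go(.6475,.111,.14,-97.6)"
```

```text
t 9.37 pos [0.4445 0.2456 0.0824] y-dir -102.4 tilt [-0. -0. -1.] q6 2.16 F [-0.6 -1.1 -0.3] w 0.0301 ff 25.0
shift [ 0.2272  0.0877 -0.0576]
rotz -0.085 ( 4.8 deg)
```

Request:
{"fn": "arm_command", "kwargs": {
  "targets": ".15 0 0 -.005 0 0 0;.15 0 0 -.02 0 0 0;.15 0 0 -.025 0 0 0;.15 .02 .008 0 0 0 0;.15 .03 .0116 0 0 0 0"
}}

```text
time_s: 9.78
position: [0.4885, 0.2171, 0.1344]
tool_rot: [-3.122, 0.336, -0.002]
contact_force: [0.3, 0.4, -1.2]
width: 0.316
finger_force: 25.0
```

Request:
{"fn": "arm_command", "kwargs": {
  "targets": ".15 .03 .0116 0 0 0 0;.15 .03 .0116 0 0 0 0;.15 .03 .0116 0 0 0 0;.15 .03 .0116 0 0 0 0;.15 .03 .0116 0 0 0 0"
}}

```text
time_s: 10.2
position: [0.6241, 0.1259, 0.1324]
tool_rot: [-3.123, 0.341, 0.001]
contact_force: [0.1, 0.9, -1.2]
width: 0.316
finger_force: 25.0
```

Request:
{"fn": "arm_command", "kwargs": {
  "targets": ".15 .027 .0104 0 0 0 0;.15 0 0 0 0 0 -.085;.15 0 0 0 0 0 0;.15 0 0 0 0 0 0"
}}

```text
time_s: 10.53
position: [0.6467, 0.1108, 0.132]
tool_rot: [-3.134, 0.211, 0.003]
contact_force: [0.7, 0.1, -2.1]
width: 0.32
finger_force: 25.0
```

```bash
python3 -c "
from h import *
go(.6475,.111,.0135,-97.6)"
```

```text
t 10.53 pos [0.6467 0.1108 0.132 ] y-dir -97.7 tilt [-0.002  0.    -1.   ] q6 1.77 F [ 0.7  0.1 -2.1] w 0.0301 ff 25.0
shift [ 0.001  -0.0003  0.1185]
rotz -0.002 ( 0.1 deg)
```

Request:
{"fn": "arm_command", "kwargs": {
  "targets": ".15 .001 0 .035 0 0 0;.15 0 0 .035 0 0 0;.15 0 0 .03 0 0 0;.15 0 0 0 0 0 0;.15 0 0 0 0 0 0"
}}

```text
time_s: 10.95
position: [0.6461, 0.1114, 0.0314]
tool_rot: [3.134, -0.208, -0.007]
contact_force: [-0.7, 0.1, 0.4]
width: 0.317
finger_force: 25.0
```

```bash
python3 -c "
from h import *; go(.6475,.111,.0135,-97.6)
from bench import manip
im=[]
for n,(x,y,w) in (('top',(322,153,30)),('side',(292,190,40))):
    s=manip.snapshot(n); im.append(cv2.resize(s['image'][y-w:y+w,x-w:x+w,::-1],(400,400),interpolation=2))
cv2.imwrite('pics/n5.png',np.hstack(im))"
```

```text
t 10.95 pos [0.6461 0.1114 0.0314] y-dir -97.6 tilt [-0.004 -0.    -1.   ] q6 1.77 F [-0.7  0.1  0.4] w 0.0298 ff 25.0
shift [0.0015 0.0002 0.0179]
rotz 0.0 ( -0.0 deg)
```

View pics/n5.png

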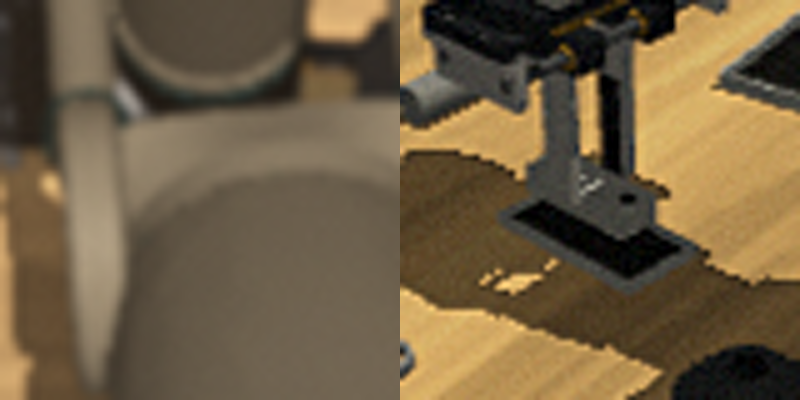

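The side view shows the bar held level over the long tray and aligned with it (tray centre at crop (600,243)). Lowering.

Request:
{"fn": "arm_command", "kwargs": {
  "targets": ".15 .001 0 .008 0 0 0;.15 0 0 .006 0 0 0;.15 0 0 0 0 0 0;.15 0 0 0 0 0 0"
}}

```text
time_s: 11.38
position: [0.6491, 0.1106, 0.0186]
tool_rot: [3.135, -0.208, -0.0]
contact_force: [0.3, -0.1, -1.7]
width: 0.314
finger_force: 25.0
```

Request:
{"fn": "arm_command", "kwargs": {
  "targets": ".15 0 0 .002 0 0 0;.15 0 0 0 0 0 0;.15 0 0 0 0 0 0"
}}

```text
time_s: 11.63
position: [0.6493, 0.1106, 0.0165]
tool_rot: [3.135, -0.208, -0.0]
contact_force: [-0.9, 0.5, -0.6]
width: 0.314
finger_force: 25.0
```

Request:
{"fn": "arm_command", "kwargs": {
  "targets": ".15 -.001 0 .002 0 0 0;.15 0 0 0 0 0 0;.15 0 0 0 0 0 0"
}}

```text
time_s: 11.88
position: [0.648, 0.1107, 0.0143]
tool_rot: [3.135, -0.208, -0.001]
contact_force: [-0.4, -0.9, -0.9]
width: 0.315
finger_force: 25.0
```

Request:
{"fn": "arm_command", "kwargs": {
  "targets": ".15 0 0 .001 0 0 0;.15 0 0 0 0 0 0;.15 0 0 0 0 0 0"
}}

```text
time_s: 12.13
position: [0.6484, 0.1108, 0.0135]
tool_rot: [3.135, -0.208, 0.0]
contact_force: [0.5, -0.9, -2.2]
width: 0.318
finger_force: 25.0
```

Request:
{"fn": "arm_command", "kwargs": {
  "targets": ".15 0 0 .001 0 0 0;.15 0 0 0 0 0 0;.15 0 0 0 0 0 0"
}}

```text
time_s: 12.38
position: [0.6484, 0.1107, 0.0134]
tool_rot: [3.135, -0.207, 0.001]
contact_force: [-1.5, 0.5, 6.3]
width: 0.316
finger_force: 25.0
```

Contact made. Release and retreat.

Request:
{"fn": "arm_command", "kwargs": {
  "targets": ".5 0 0 0 0 0 0;.5 0 0 0 0 0 0;.6 0 0 0 0 0 0;.6 0 0 0 0 0 0;.6 0 0 0 0 0 0"
}}

```text
time_s: 12.8
position: [0.6482, 0.1107, 0.0121]
tool_rot: [3.135, -0.208, -0.0]
contact_force: [-1.1, -0.1, -0.1]
width: 0.591
finger_force: 0.0
```

Request:
{"fn": "arm_command", "kwargs": {
  "targets": ".8 0 0 -.01 0 0 0;1 0 0 -.03 0 0 0;1 0 0 -.035 0 0 0;1 -.03 -.0 -.02 0 0 0;1 -.03 -.0 0 0 0 0"
}}

```text
time_s: 13.22
position: [0.5934, 0.1188, 0.1131]
tool_rot: [-3.133, 0.209, -0.019]
contact_force: [-0.2, 0.1, 0.9]
width: 0.919
finger_force: 0.0
```

Request:
{"fn": "arm_command", "kwargs": {
  "targets": "1 -.04 0 0 0 0 0;1 -.04 0 0 0 0 0;1 0 0 0 0 0 0"
}}

```text
time_s: 13.47
position: [0.4988, 0.1296, 0.107]
tool_rot: [3.134, -0.205, -0.017]
contact_force: [-0.3, -0.3, -1.3]
width: 1.001
finger_force: 0.0
```

```bash
python3 -c "
from h import *; go(.441,.244,.1)
from bench import manip
im=[]
for n,(x,y,w) in (('top',(300,185,50)),('side',(310,215,45))):
    s=manip.snapshot(n); np.savez(n+'2.npz',**s); im.append(cv2.resize(s['image'][y-w:y+w,x-w:x+w,::-1],(400,400),interpolation=2))
cv2.imwrite('pics/n6.png',np.hstack(im))"
```

```text
t 13.47 pos [0.4988 0.1296 0.107 ] y-dir -97.5 tilt [-0.011 -0.    -1.   ] q6 1.82 F [-0.3 -0.3 -1.3] w 0.094 ff 0.0
shift [-0.0721 -0.1059  0.0076]
```

View pics/n6.png

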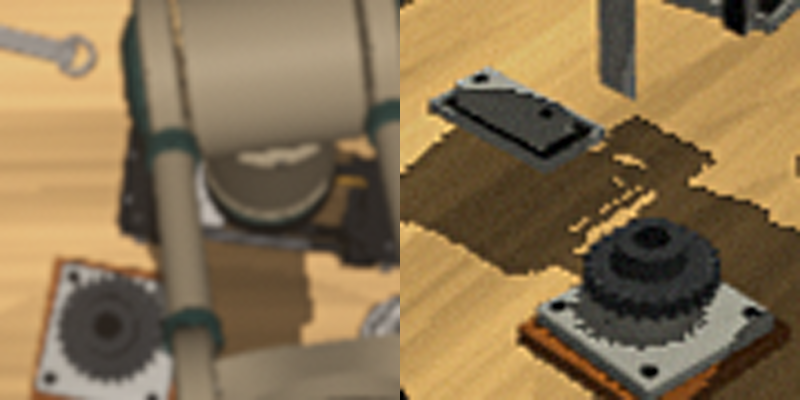

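The bar lies flat in the tray (side crop (520,115)). The gear's bore is at side crop (653,236) and top crop (107,325).

```bash
python3 -c "
from h import *
print(ray(np.load('top2.npz'),276.75,216.25,.072),ray(np.load('side2.npz'),321.9,223.1,.072))"
```

```text
[0.44341791 0.24244884 0.072     ] [0.44419596 0.2412829  0.072     ]
```

Request:
{"fn": "arm_command", "kwargs": {
  "targets": "1 -.0238 -.035 0 0 0 0;1 -.0238 -.035 0 0 0 0;1 -.0238 -.035 0 0 0 0;1 0 0 0 0 0 0;1 0 0 0 0 0 0",
  "grip_force": 40
}}

```text
time_s: 13.98
position: [0.4547, 0.243, 0.108]
tool_rot: [-3.134, 0.201, -0.004]
contact_force: [0.6, 0.2, -0.1]
width: 1.004
finger_force: 0.0
```

```bash
python3 -c "
from h import *; go(.441,.244,.06)"
```

```text
t 13.98 pos [0.4547 0.243  0.108 ] y-dir -97.4 tilt [ 0.002  0.001 -1.   ] q6 2.06 F [ 0.6  0.2 -0.1] w 0.0944 ff 0.0
shift [-0.0138  0.0008  0.048 ]
```

Request:
{"fn": "arm_command", "kwargs": {
  "targets": "1 -.011 .0024 .015 0 0 0;1 0 0 .02 0 0 0;1 0 0 .013 0 0 0;1 0 0 0 0 0 0;1 0 0 0 0 0 0"
}}

```text
time_s: 14.4
position: [0.4437, 0.2391, 0.0592]
tool_rot: [3.134, -0.21, 0.0]
contact_force: [-0.5, -0.3, 0.5]
width: 1.001
finger_force: 0.0
```

Request:
{"fn": "arm_command", "kwargs": {
  "targets": ".3 0 0 0 0 0 0;.3 0 0 0 0 0 0;.3 0 0 0 0 0 0;.3 0 0 0 0 0 0;.3 0 0 0 0 0 0"
}}

```text
time_s: 14.82
position: [0.4426, 0.2401, 0.0599]
tool_rot: [-3.134, 0.208, -0.002]
contact_force: [0.3, -0.2, 0.7]
width: 0.682
finger_force: 0.0
```

Request:
{"fn": "arm_command", "kwargs": {
  "targets": ".3 0 0 0 0 0 0;.3 0 0 0 0 0 0;.3 0 0 0 0 0 0;.3 0 0 0 0 0 0;.3 0 0 0 0 0 0"
}}

```text
time_s: 15.23
position: [0.4425, 0.2407, 0.0595]
tool_rot: [-3.133, 0.208, -0.001]
contact_force: [-1.0, 2.9, -0.2]
width: 0.411
finger_force: 40.0
```

```bash
python3 -c "
from h import *; go(.443,.242,.06)"
```

```text
t 15.23 pos [0.4425 0.2407 0.0595] y-dir -97.6 tilt [ 0.001  0.001 -1.   ] q6 2.06 F [-1.   2.9 -0.2] w 0.0386 ff 40.0
shift [ 0.0004 -0.0014 -0.0005]
```

Request:
{"fn": "arm_command", "kwargs": {
  "targets": ".3 0 0 -.004 0 0 0;.3 0 0 -.016 0 0 0;.3 0 0 -.03 0 0 0;.3 0 0 0 0 0 0;.3 0 0 0 0 0 0"
}}

```text
time_s: 15.65
position: [0.4429, 0.24, 0.11]
tool_rot: [-3.134, 0.207, -0.004]
contact_force: [-1.0, 0.1, -5.5]
width: 0.418
finger_force: 40.0
```

```bash
python3 -c "
from h import *; go(.431,-.252,.11)
from bench import manip
im=[]
for n,(x,y,w) in (('top',(278,217,45)),('side',(320,215,45))):
    s=manip.snapshot(n); np.savez(n+'3.npz',**s); im.append(cv2.resize(s['image'][y-w:y+w,x-w:x+w,::-1],(400,400),interpolation=2))
cv2.imwrite('pics/n7.png',np.hstack(im))"
```

```text
t 15.65 pos [0.4429 0.24   0.11  ] y-dir -97.6 tilt [ 0.002  0.    -1.   ] q6 2.06 F [-1.   0.1 -5.5] w 0.0393 ff 40.0
shift [ 5.290e-02  4.893e-01 -1.000e-04]
```

View pics/n7.png

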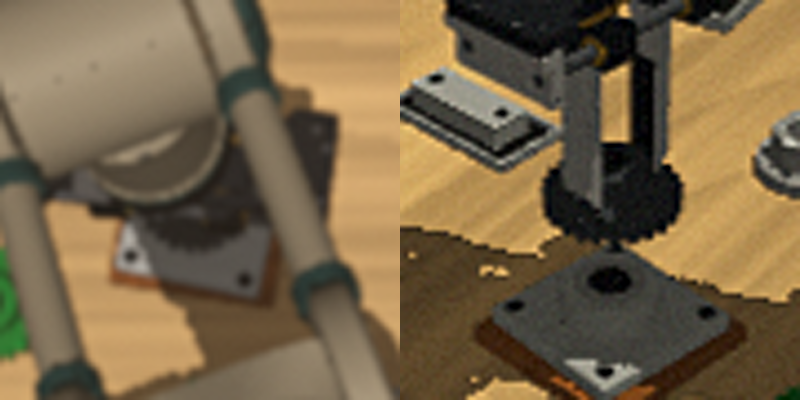

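The gear is lifted level and the flange is left behind. It clears the nut and stud, so I'm carrying it to the dish.

Request:
{"fn": "arm_command", "kwargs": {
  "targets": ".3 .002 .018 0 0 0 0;.3 .004 .037 0 0 0 0;.3 .004 .037 0 0 0 0;.3 .004 .037 0 0 0 0;.3 .004 .037 0 0 0 0"
}}

```text
time_s: 16.17
position: [0.4361, 0.0716, 0.1077]
tool_rot: [3.134, -0.206, -0.006]
contact_force: [0.5, -0.5, -4.3]
width: 0.414
finger_force: 40.0
```

Request:
{"fn": "arm_command", "kwargs": {
  "targets": ".3 .004 .037 0 0 0 0;.3 .004 .037 0 0 0 0;.3 .004 .037 0 0 0 0;.3 .004 .037 0 0 0 0;.3 .004 .037 0 0 0 0"
}}

```text
time_s: 16.58
position: [0.4316, -0.1142, 0.1078]
tool_rot: [-3.134, 0.208, 0.005]
contact_force: [0.9, 0.6, -4.7]
width: 0.416
finger_force: 40.0
```

Request:
{"fn": "arm_command", "kwargs": {
  "targets": ".3 .004 .037 0 0 0 0;.3 .004 .037 0 0 0 0;.3 .004 .037 0 0 0 0;.3 .0025 .018 0 0 0 0;.3 0 0 0 0 0 0"
}}

```text
time_s: 17.0
position: [0.4305, -0.2471, 0.1077]
tool_rot: [3.133, -0.214, -0.002]
contact_force: [0.1, -0.8, -4.6]
width: 0.412
finger_force: 40.0
```

```bash
python3 -c "
from h import *; go(.431,-.252,.06)"
```

```text
t 17.0 pos [ 0.4305 -0.2471  0.1077] y-dir -97.8 tilt [-0.002 -0.002 -1.   ] q6 1.05 F [ 0.1 -0.8 -4.6] w 0.0388 ff 40.0
shift [0.0012 0.0047 0.0477]
```

Request:
{"fn": "arm_command", "kwargs": {
  "targets": ".3 .001 .0045 .02 0 0 0;.3 0 0 .03 0 0 0;.3 0 0 .02 0 0 0;.3 0 0 0 0 0 0;.3 0 0 0 0 0 0"
}}

```text
time_s: 17.42
position: [0.4296, -0.2454, 0.0377]
tool_rot: [-3.131, 0.207, 0.008]
contact_force: [0.1, 0.1, -3.6]
width: 0.415
finger_force: 40.0
```

```bash
python3 -c "
from h import *; go(.431,-.252,.0185)
from bench import manip
im=[]
for n,(x,y,w) in (('top',(445,222,40)),('side',(413,155,40))):
    s=manip.snapshot(n); im.append(cv2.resize(s['image'][y-w:y+w,x-w:x+w,::-1],(400,400),interpolation=2))
cv2.imwrite('pics/n8.png',np.hstack(im))"
```

```text
t 17.42 pos [ 0.4296 -0.2454  0.0377] y-dir -97.6 tilt [-0.005  0.004 -1.   ] q6 1.04 F [ 0.1  0.1 -3.6] w 0.0391 ff 40.0
shift [0.0024 0.0064 0.0191]
```

View pics/n8.png

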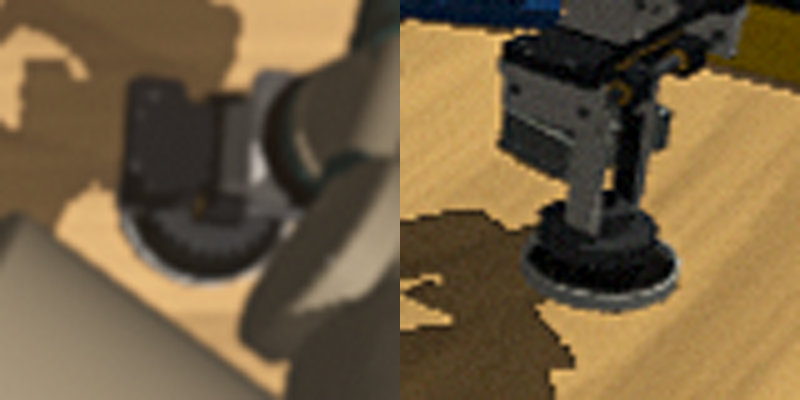

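The gear is over the dish (side crop: gear ≈ (602,235), dish rim 525..678). It sits slightly left/+y, so I'll correct and lower.

Request:
{"fn": "arm_command", "kwargs": {
  "targets": ".3 .002 .004 .004 0 0 0;.3 0 0 0 0 0 0;.3 0 0 0 0 0 0"
}}

```text
time_s: 17.77
position: [0.4335, -0.2521, 0.0362]
tool_rot: [3.134, -0.208, 0.002]
contact_force: [0.4, 0.1, -5.5]
width: 0.412
finger_force: 40.0
```

```bash
python3 -c "
from h import *; go(.431,-.252,.0185)"
```

```text
t 17.77 pos [ 0.4335 -0.2521  0.0362] y-dir -97.6 tilt [ 0.001 -0.001 -1.   ] q6 1.04 F [ 0.4  0.1 -5.5] w 0.0387 ff 40.0
shift [-0.0025  0.0002  0.0177]
```

Request:
{"fn": "arm_command", "kwargs": {
  "targets": ".3 -.0025 0 .006 0 0 0;.3 0 0 .005 0 0 0;.3 0 0 .004 0 0 0;.3 0 0 0 0 0 0;.3 0 0 0 0 0 0"
}}

```text
time_s: 18.18
position: [0.43, -0.251, 0.02]
tool_rot: [-3.134, 0.208, 0.001]
contact_force: [-0.3, -0.3, -5.2]
width: 0.418
finger_force: 40.0
```

Request:
{"fn": "arm_command", "kwargs": {
  "targets": ".3 0 0 .0015 0 0 0;.3 0 0 0 0 0 0;.3 0 0 0 0 0 0"
}}

```text
time_s: 18.43
position: [0.4305, -0.2513, 0.019]
tool_rot: [3.135, -0.207, 0.0]
contact_force: [-0.6, 0.7, -4.5]
width: 0.414
finger_force: 40.0
```

Request:
{"fn": "arm_command", "kwargs": {
  "targets": ".3 0 0 .001 0 0 0;.3 0 0 0 0 0 0;.3 0 0 0 0 0 0"
}}

```text
time_s: 18.68
position: [0.4306, -0.2514, 0.0185]
tool_rot: [3.134, -0.207, 0.001]
contact_force: [-0.7, 0.5, 1.6]
width: 0.416
finger_force: 40.0
```

Touching (−5 → +1.6 N). Release and go back for the flange.

Request:
{"fn": "arm_command", "kwargs": {
  "targets": ".5 0 0 .0003 0 0 0;.6 0 0 0 0 0 0;.7 0 0 0 0 0 0;.9 0 0 0 0 0 0;1 0 0 0 0 0 0"
}}

```text
time_s: 19.1
position: [0.4305, -0.2514, 0.0177]
tool_rot: [3.134, -0.207, 0.001]
contact_force: [0.2, -0.6, 0.5]
width: 0.734
finger_force: 0.0
```

Request:
{"fn": "arm_command", "kwargs": {
  "targets": "1 0 0 -.01 0 0 0;1 0 0 -.03 0 0 0;1 0 0 -.04 0 0 0;1 -.004 -.037 0 0 0 0;1 -.004 -.037 0 0 0 0"
}}

```text
time_s: 19.52
position: [0.4347, -0.1787, 0.1002]
tool_rot: [3.131, -0.213, 0.01]
contact_force: [1.2, -0.2, -1.2]
width: 1.002
finger_force: 0.0
```

Request:
{"fn": "arm_command", "kwargs": {
  "targets": "1 -.004 -.037 0 0 0 0;1 -.004 -.037 0 0 0 0;1 -.004 -.037 0 0 0 0;1 -.004 -.037 0 0 0 0;1 -.004 -.037 0 0 0 0"
}}

```text
time_s: 19.93
position: [0.4365, 0.0109, 0.0978]
tool_rot: [3.135, -0.208, 0.001]
contact_force: [1.2, -0.7, 0.4]
width: 1.0
finger_force: 0.0
```

```bash
python3 -c "
from h import *; go(.441,.244,.1,-102.6)
from bench import manip
im=[]
for n,(x,y,w) in (('side',(413,165,30)),('side',(320,235,40))):
    s=manip.snapshot(n); np.savez(n+'4.npz',**s); im.append(cv2.resize(s['image'][y-w:y+w,x-w:x+w,::-1],(400,400),interpolation=2))
s=manip.snapshot('top'); np.savez('top4.npz',**s); g=s['image']
cv2.imwrite('pics/n9.png',np.hstack(im))"
```

```text
t 19.93 pos [0.4365 0.0109 0.0978] y-dir -97.6 tilt [ 0.001 -0.    -1.   ] q6 1.57 F [ 1.2 -0.7  0.4] w 0.094 ff 0.0
shift [-0.0264 -0.2317 -0.0022]
rotz 0.087 ( -5.0 deg)
```

View pics/n9.png

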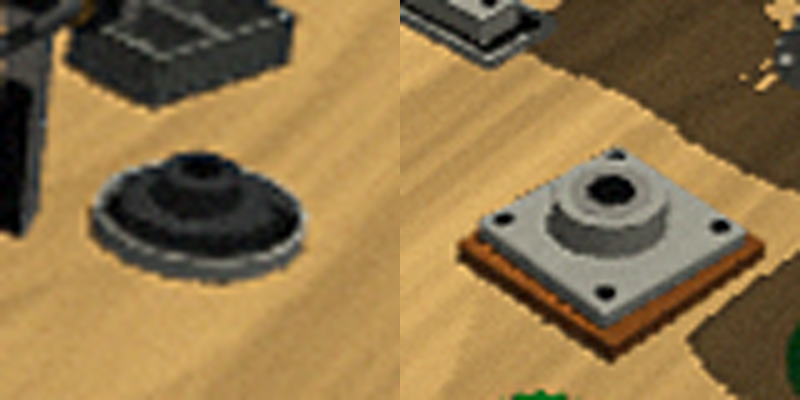

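The gear sits flat in the dish. The flange boss bore is at side crop (610,190), i.e. pixel (322,233).

```bash
python3 -c "
from h import *
print(ray(np.load('side4.npz'),322,233,.044))"
```

```text
[0.4423074 0.2435854 0.044    ]
```

Request:
{"fn": "arm_command", "kwargs": {
  "targets": "1 -.0038 -.0331 0 0 0 0;1 -.0038 -.0331 0 0 0 0;1 -.0038 -.0331 0 0 0 0;1 -.0038 -.0331 0 0 0 0;1 -.0038 -.0331 0 0 0 0"
}}

```text
time_s: 20.5
position: [0.4405, 0.1757, 0.0977]
tool_rot: [3.134, -0.211, 0.001]
contact_force: [-0.1, 0.4, -1.1]
width: 1.0
finger_force: 0.0
```

Request:
{"fn": "arm_command", "kwargs": {
  "targets": "1 -.0038 -.0331 0 0 0 0;1 -.0038 -.0331 0 0 0 0;1 0 0 0 0 0 0;1 0 0 0 0 0 0"
}}

```text
time_s: 20.83
position: [0.4417, 0.2424, 0.0974]
tool_rot: [3.134, -0.205, 0.0]
contact_force: [-0.7, -0.8, 0.2]
width: 1.0
finger_force: 0.0
```

```bash
python3 -c "
from h import *; go(.441,.244,.0275)"
```

```text
t 20.83 pos [0.4417 0.2424 0.0974] y-dir -97.5 tilt [ 0.    -0.001 -1.   ] q6 2.07 F [-0.7 -0.8  0.2] w 0.094 ff 0.0
shift [-0.0009 -0.0016  0.0699]
```

Request:
{"fn": "arm_command", "kwargs": {
  "targets": "1 0 -.001 .02 0 0 0;1 0 0 .025 0 0 0;1 0 0 .02 0 0 0;1 0 0 .005 0 0 0;1 0 0 0 0 0 0"
}}

```text
time_s: 21.25
position: [0.4401, 0.241, 0.0263]
tool_rot: [3.132, -0.211, -0.005]
contact_force: [-0.3, 0.4, -0.4]
width: 1.001
finger_force: 0.0
```

Request:
{"fn": "arm_command", "kwargs": {
  "targets": ".45 0 0 0 0 0 0;.45 0 0 0 0 0 0;.45 0 0 0 0 0 0;.45 0 0 0 0 0 0;.45 0 0 0 0 0 0"
}}

```text
time_s: 21.67
position: [0.4416, 0.2435, 0.0284]
tool_rot: [-3.134, 0.207, -0.002]
contact_force: [0.6, 0.7, 0.6]
width: 0.681
finger_force: 0.0
```

Request:
{"fn": "arm_command", "kwargs": {
  "targets": ".45 0 0 0 0 0 0;.45 0 0 0 0 0 0;.45 0 0 0 0 0 0;.45 0 0 0 0 0 0"
}}

```text
time_s: 22.0
position: [0.4412, 0.2434, 0.0281]
tool_rot: [3.135, -0.207, 0.001]
contact_force: [-0.8, -1.4, 4.7]
width: 0.584
finger_force: 40.0
```

```bash
python3 -c "
from h import *; go(.6385,-.144,.11,-81.4)"
```

```text
t 22.0 pos [0.4412 0.2434 0.0281] y-dir -97.6 tilt [ 0.001 -0.    -1.   ] q6 2.07 F [-0.8 -1.4  4.7] w 0.0549 ff 40.0
shift [ 0.2465  0.3581 -0.0818]
rotz -0.282 ( 16.2 deg)
```

Request:
{"fn": "arm_command", "kwargs": {
  "targets": ".45 0 0 -.004 0 0 0;.45 0 0 -.016 0 0 0;.45 0 0 -.03 0 0 0;.45 0 0 -.03 0 0 0;.45 0 0 0 0 0 0"
}}

```text
time_s: 22.42
position: [0.4443, 0.2449, 0.1118]
tool_rot: [-3.131, 0.207, -0.013]
contact_force: [1.6, 0.3, -5.9]
width: 0.59
finger_force: 40.0
```

Request:
{"fn": "arm_command", "kwargs": {
  "targets": ".45 .0103 .015 0 0 0 0;.45 .0205 .0298 0 0 0 0;.45 .0205 .0298 0 0 0 0;.45 .0205 .0298 0 0 0 0;.45 .0205 .0298 0 0 0 0"
}}

```text
time_s: 22.83
position: [0.5138, 0.0969, 0.1056]
tool_rot: [3.135, -0.207, -0.005]
contact_force: [-0.2, 0.3, -5.0]
width: 0.593
finger_force: 40.0
```

Request:
{"fn": "arm_command", "kwargs": {
  "targets": ".45 .0205 .0298 0 0 0 0;.45 .0205 .0298 0 0 0 0;.45 .0205 .0298 0 0 0 0;.45 .0205 .0298 0 0 0 0;.45 .0205 .0298 0 0 0 0"
}}

```text
time_s: 23.25
position: [0.5959, -0.0643, 0.1051]
tool_rot: [-3.134, 0.208, 0.006]
contact_force: [-0.2, 0.7, -5.3]
width: 0.59
finger_force: 40.0
```

Request:
{"fn": "arm_command", "kwargs": {
  "targets": ".45 .0205 .0298 0 0 0 0;.45 .0205 .0298 0 0 0 0;.45 .0103 .015 0 0 0 -.09;.45 0 0 0 0 0 -.1;.45 0 0 0 0 0 -.09"
}}

```text
time_s: 23.67
position: [0.637, -0.145, 0.1042]
tool_rot: [-3.131, -0.235, 0.006]
contact_force: [-0.1, -0.4, -4.9]
width: 0.585
finger_force: 40.0
```

```bash
python3 -c "
from h import *; go(.6385,-.144,.05,-81.4)"
```

```text
t 23.67 pos [ 0.637  -0.145   0.1042] y-dir -81.4 tilt [-0.004  0.002 -1.   ] q6 1.09 F [-0.1 -0.4 -4.9] w 0.055 ff 40.0
shift [ 0.0019 -0.0007  0.0542]
rotz 0.0 ( -0.0 deg)
```

Request:
{"fn": "arm_command", "kwargs": {
  "targets": ".45 .001 0 .02 0 0 0;.45 0 0 .025 0 0 0;.45 0 0 .015 0 0 0;.45 0 0 0 0 0 0;.45 0 0 0 0 0 0"
}}

```text
time_s: 24.08
position: [0.6369, -0.1429, 0.0448]
tool_rot: [-3.131, -0.232, 0.008]
contact_force: [-0.3, -0.6, -5.5]
width: 0.589
finger_force: 40.0
```

Request:
{"fn": "arm_command", "kwargs": {
  "targets": ".45 0 0 0 0 0 0;.45 0 0 0 0 0 0"
}}

```text
time_s: 24.25
position: [0.6398, -0.1438, 0.0485]
tool_rot: [3.132, 0.232, 0.003]
contact_force: [-0.4, 0.3, -4.6]
width: 0.587
finger_force: 40.0
```

```bash
python3 -c "
from h import *; go(.6385,-.144,.019,-81.4)
from bench import manip
im=[]
for n,(x,y,w) in (('top',(406,155,40)),('side',(341,150,40))):
    s=manip.snapshot(n); im.append(cv2.resize(s['image'][y-w:y+w,x-w:x+w,::-1],(400,400),interpolation=2))
cv2.imwrite('pics/n10.png',np.hstack(im))"
```

```text
t 24.25 pos [ 0.6398 -0.1438  0.0485] y-dir -81.5 tilt [ 0.002 -0.001 -1.   ] q6 1.1 F [-0.4  0.3 -4.6] w 0.0552 ff 40.0
shift [-0.0014 -0.0001  0.0295]
rotz -0.002 ( 0.1 deg)
```

View pics/n10.png

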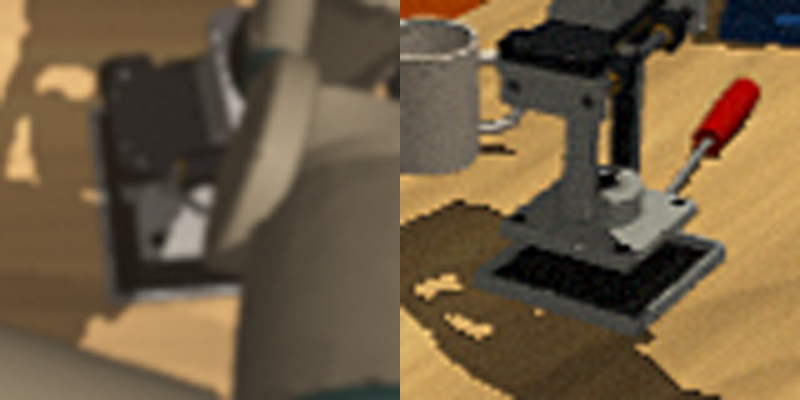

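The flange hangs level and parallel above the square tray (side crop: plate 500..697, tray 475..725). Lowering.

Request:
{"fn": "arm_command", "kwargs": {
  "targets": ".45 -.001 0 .01 0 0 0;.45 0 0 .01 0 0 0;.45 0 0 .005 0 0 0;.45 0 0 0 0 0 0;.45 0 0 0 0 0 0"
}}

```text
time_s: 24.77
position: [0.6372, -0.1435, 0.0217]
tool_rot: [-3.132, -0.232, 0.003]
contact_force: [0.6, -0.6, -5.0]
width: 0.587
finger_force: 40.0
```

Request:
{"fn": "arm_command", "kwargs": {
  "targets": ".45 0 0 .002 0 0 0;.45 0 0 0 0 0 0;.45 0 0 0 0 0 0"
}}

```text
time_s: 25.02
position: [0.638, -0.1438, 0.0208]
tool_rot: [3.133, 0.232, 0.001]
contact_force: [1.2, 0.5, -4.3]
width: 0.587
finger_force: 40.0
```

Request:
{"fn": "arm_command", "kwargs": {
  "targets": ".45 0 0 .001 0 0 0;.45 0 0 0 0 0 0;.45 0 0 0 0 0 0"
}}

```text
time_s: 25.27
position: [0.6378, -0.1438, 0.0197]
tool_rot: [3.133, 0.232, 0.0]
contact_force: [-0.2, -0.3, -6.2]
width: 0.587
finger_force: 40.0
```

Request:
{"fn": "arm_command", "kwargs": {
  "targets": ".45 0 0 .001 0 0 0;.45 0 0 0 0 0 0;.45 0 0 0 0 0 0"
}}

```text
time_s: 25.52
position: [0.6381, -0.1438, 0.0191]
tool_rot: [3.133, 0.232, 0.001]
contact_force: [0.7, -0.1, -1.3]
width: 0.588
finger_force: 40.0
```

Beginning to touch. Half a millimetre more, then release and retreat.

Request:
{"fn": "arm_command", "kwargs": {
  "targets": ".45 0 0 .0005 0 0 0;.7 0 0 0 0 0 0;.8 0 0 0 0 0 0;.9 0 0 0 0 0 0;1 0 0 0 0 0 0"
}}

```text
time_s: 25.93
position: [0.6382, -0.1439, 0.0184]
tool_rot: [3.133, 0.232, 0.001]
contact_force: [-0.4, -0.4, 0.9]
width: 0.834
finger_force: 0.0
```

Request:
{"fn": "arm_command", "kwargs": {
  "targets": "1 0 0 0 0 0 0;1 0 0 -.01 0 0 0;1 0 0 -.03 0 0 0;1 0 0 -.04 0 0 0;1 0 0 -.04 0 0 0"
}}

```text
time_s: 26.35
position: [0.637, -0.1435, 0.1391]
tool_rot: [-3.132, -0.232, 0.003]
contact_force: [0.9, -1.4, -0.2]
width: 1.002
finger_force: 0.0
```

Request:
{"fn": "arm_command", "kwargs": {
  "targets": "1 -.03 0 -.03 0 0 0;1 -.035 0 0 0 0 0;1 -.035 0 0 0 0 0;1 -.03 0 0 0 0 0;1 0 0 0 0 0 0"
}}

```text
time_s: 26.77
position: [0.5039, -0.1624, 0.1687]
tool_rot: [-3.133, -0.23, 0.006]
contact_force: [-0.7, 0.3, -1.2]
width: 1.001
finger_force: 0.0
```

Request:
{"fn": "arm_command", "kwargs": {
  "targets": "1 0 0 0 0 0 0;1 0 0 0 0 0 0;1 0 0 0 0 0 0"
}}

```text
time_s: 27.02
position: [0.5112, -0.163, 0.1681]
tool_rot: [3.132, 0.232, 0.003]
contact_force: [0.5, 0.1, -0.2]
width: 1.001
finger_force: 0.0
```

```bash
python3 -c "
from h import *; go(.6385,-.144,.019,-81.4)
from bench import manip
s=manip.snapshot('side'); P=cloud(s)
q=lambda a,b,c,d,lo,hi:(lambda Q:Q[(Q[:,2]>lo)&(Q[:,2]<hi)])(P[b:d,a:c].reshape(-1,3))
cv2.imwrite('pics/n11.png',cv2.resize(s['image'][130:250,260:440,::-1],(800,533),interpolation=2))"
```

```text
t 27.02 pos [ 0.5112 -0.163   0.1681] y-dir -81.5 tilt [ 0.002 -0.001 -1.   ] q6 0.98 F [ 0.5  0.1 -0.2] w 0.0941 ff 0.0
shift [ 1.285e-01 -1.000e-04  1.493e-01]
rotz -0.002 ( 0.1 deg)
```

View pics/n11.png

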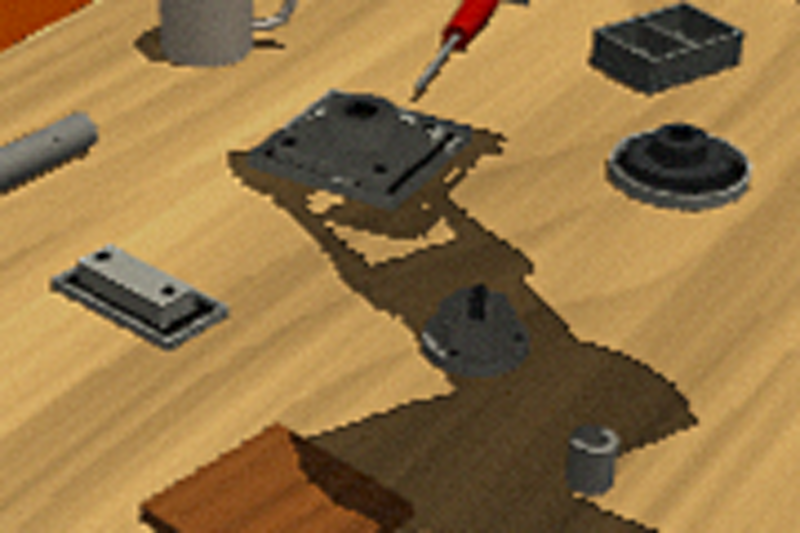

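All four parts lie in their places: the flange (360,145), bar (140,280), gear (680,160) and nut (478,335). The arm is clear, so I'm handing in.

```bash
python3 -c "
from bench import manip
print(manip.finish_job())"
```

```text
the job is handed in; nothing more can be done
None
```

I set the nut over the stud, the bar in the long tray, the gear in the dish and the flange in the square tray, in that order, and handed the job in at about 27 s with the arm clear. The last picture shows all four in place; the hand-in gave no verdict, and I took no depth reading to confirm the flange lies flat.

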